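# Bind and tighten an F-clamp on a sloping drill table

## Robot

A 7-joint arm with a two-finger parallel gripper is mounted at the origin on the work surface. World frame = base frame: x ahead of the robot, y to its left, z up, the work surface at z = 0. Lengths are in mm, angles in rad, forces in N, time in s.
With the tool pointing down it reaches from about 400 to 875 mm from the base axis. Payload 4.4 kg.
Tool frame: the origin (TCP) lies at the very end of the fingers, on their centre line; the grasp point (between the pads) lies 19 mm behind it; z points along the fingers, y is the line along which they close (so a half turn about z gives the same grasp; the last joint's range is limited). The gripper opens to 85 mm and grips with 20 to 120 N. Pads are 22 mm wide; open, the fingers measure 114 mm over their backs; the gripper's body (76 mm by 85 mm) begins 54 mm behind the grasp point. The pads swing forward as they close: fully open they stand 13 mm farther back than shut.
Start: joints at [-1.343, 0.628, 0.038, 1.517, -0.027, 0.996, -0.02], TCP at [188.21, 622.169, 231.313] pointing down, gripper open.
Joint ranges: [-3.06, 3.06], [-0.37, 2.12], [-1.25, 1.32], [0.18, 2.47], [-1.1, 4.24], [0.23, 1.98], [-2.94, 2.94]. Speed limits (rad/s): [2.57, 2.57, 3.14, 3.14, 3.14, 3.14, 3.14].

## Interface

Orientations are given as [roll, pitch, yaw] about the fixed x, y, z axes, in that order (R = Rz(yaw) Ry(pitch) Rx(roll)).
In Python, from cell import sensors, get_image, camera_params, order gives the robot as it stands.
- The arm moves only by the shell command python3 -m inch 'ROWS' [OPENING]. ROWS is JSON, a list that holds one entry, the list of rows, each a list of 4 numbers: the shift along the tool's x, y, z in cm, then the turn about the tool's z in degrees. A call has 1 to 8 rows; each row is the pose to reach, as a shift and turn from the pose commanded when the call began, along the tool's axes at that moment; what a row does not reach only later rows make up. A row lasts 1/12 s, in which the tool goes at most 41.7 mm and 7.16 degrees, less where a joint would pass 70% of its speed; a pose out of reach is approached as far as the arm can. A call with a gripper value outside its range is refused whole. OPENING is the finger opening in cm, from 0 to 8.54, set as the call begins (- or left out, the last holds). The fingers move at their own pace and stop on an object; the grip force is fixed at half the most. Time passes only in rows, so rows that repeat a pose let the fingers close. It gives the time, the measured TCP pose, the force, the opening and the grip force at its end, in the units of the state.
- sensors.read_state(): the state, without advancing time (a new reading comes with each control period).
- get_image(name): name is "scene" or "side" or "wrist"; returns the picture (480x640x3 uint8, blue, green, red); there is no depth.
- camera_params(name): a dict with "mtx" (3x3 intrinsics, pixels), "D" ([k1, k2, p1, p2, k3] as OpenCV has them; the pictures are not rectified), "rvec" (rotation vector, rad) and "tvec" (3), from world to camera coordinates, as OpenCV has them. Camera axes: x right, y down, z forward; pixel columns grow to the right and rows downward; lengths in mm; the calibration is good to about 2 mm. A picture is of the moment at which its call begins: read the wrist's pose just before it. camera_params takes no time and is no camera call; for the wrist camera it gives the pose at the moment of the call.
- order.finish_job(): hands the job in; it is judged then, once.
The state is a dict: "clock": time; "qpos": joint angles; "qd": joint speeds; "tau": joint torques, N m; "eef_pos": TCP position; "tool_rot": TCP orientation; "force": force on the tool from outside, world axes, zero at the start; "torque": the same for the moment, N m; "width": finger opening in mm; "gripper_force": force on a finger pad.
Only numpy, scipy, OpenCV 4.12 (cv2) and the standard library are available. Lean on these libraries where they do the work, as an engineer would, in place of code of your own. Each camera call takes 0.05 s, during which the arm holds its last target. There are 200 camera calls.

## Task

Clamp the wooden packer down on the sloping drill table, where it lies: push the red sliding jaw of the F-clamp down its bar by its yellow ledge until its foot meets the wood and a gentle further push makes the jaw tilt and jam on the bar, then screw the black T-handle clockwise until the foot squeezes the wood firmly, about 40 N, without crushing it (never above 70 N). Do not shift the packer or disturb the other things on the bench, and let go of the clamp at the end.

Things in the scene. Friction and masses are not known exactly. Their poses are not given: they have to be found in the camera images.
- ledge_top (a point): centre of the top of the flat yellow thumb ledge (34 x 30 mm) on the clamp's red sliding jaw: the place to push. z points up along the clamp's bar (leaning 30 degrees from vertical, away from the robot), y along the red arm to the bar, whose centre line is 40 mm off, x up the slope. The red arm (22 mm wide) has its top 20 mm below this.
- handle_grip (a point): centre of the black T-handle on the clamp's screw: 64 mm long (x), 14 mm thick (y), 24 mm tall (z, the screw's axis). It is 55 mm from the ledge's centre along the arm, away from the bar, and 26 mm higher along z; the red arm's top is 46 mm below it. Clockwise seen from above drives the foot out, 2 mm per rad, 6 rad in all, up to 0.8 of them used at the start.
- pad: black sprung foot, 28 mm across, under the screw, that must press the wood; its underside is 40 mm below this origin along z (up the bar). The screw is stiff (0.12 N m, more as it tightens) and stays where it is left. With the jaw jammed the foot presses with about 5 to 20 N from the push alone; each radian of handle then adds about 11 N, up to some 48 N (the spring gives 8 N per mm).
- jaw (a joint): how far the jaw has slid down its bar, in m: 0 at the top, 0.075 at most; it starts between 0 and 0.025 and its foot meets the wood at about 0.055 to 0.057. A few newtons slide it and it stays where it is left.
- jaw_tilt (a joint): tilt of the jaw on its bar in rad: 0 while it is free; when its foot is on the wood and the ledge is pushed on with about 8 N, the screw end of the arm lifts (the ledge sinks 2 to 4 mm more) and the jaw jams at about 0.036 to 0.045; 0.05 to 0.06 when the screw is tight. Jammed, it cannot slide back up and stays tilted when let go.
- bar_top (a point): top of the clamp's upright steel bar (20 x 8 mm) in its black cap, 170 mm above the sloping face, measured square to that face; z points up along the bar. The jaw slides on this bar; keep the gripper clear of it.
- packer_mid (a point): centre of the hardwood packer, a light wooden block with four black drill marks, 120 mm long (along the table's lip), 80 mm up the slope and 30 mm thick, about 0.2 kg, lying loose on the sloping table against its lower lip. This point's z is upright; the block's top face is square to the clamp's bar.
- packer: the same hardwood packer; the origin is at its centre.
- drill_table: dark steel drilling table bolted to the bench: a 140 x 190 mm plate sloping at 30 degrees, facing away from the robot, the F-clamp on its edge at the robot's right. Origin under the stand at bench height; z upright, x to the high side (towards the robot), y along the lip to the clamp. The sloping face is 100 mm above the origin; there the bar stands at y = 107 mm, the screw at y = 12 mm.
- can_mid (a point): middle of a yellow and blue spray can, 54 mm across, 130 mm tall, standing on the bench to the left; leave it alone.
- screwdriver: orange-handled screwdriver, 190 mm, lying on the bench to the left and beyond; leave it alone.
- tray_mid (a point): middle of a grey open fastener tray, 110 x 90 x 45 mm, standing on the bench to the right; leave it alone.
Not all that is in view belongs to the job. Of the things that look like the packer, the larger one is meant.

How it is judged:
By the outcome, as a careful person would: the job done as asked, in the order asked, and still so for the second after the job is handed in, with the robot touching nothing.
It also fails if it takes over 64 s, if anything falls off the work surface, if the arm or the gripper's body presses on something with over 40 N, if the wrist force passes 120 N, or if a joint passes its speed limit or range.

## Working session

There is one attempt and no reset: what is moved stays moved. The work goes in short steps, Python scripts to look and compute and a shell command to move; the robot and the scene stay as the last step left them, time stands still between calls to the robot, and variables do not carry over. Pictures are saved under pics/ and viewed, at most 10 in all, crops included, and the job is handed in when it is done.

```bash
ls; mkdir -p pics; python3 - <<'E'
from cell import sensors,get_image,camera_params
import cv2
s=sensors.read_state();print({k:s[k] for k in('clock','eef_pos','tool_rot','force','width')})
a=get_image("scene");b=get_image("side")
cv2.imwrite('pics/scene.png',a);cv2.imwrite('pics/side.png',b)
for n in("scene","side"):
  p=camera_params(n);print(p)
E
```

```text
pics
{'clock': 0.0, 'eef_pos': array([188.01116047, 621.56413824, 230.39334467]), 'tool_rot': array([-3.13970109e+00,  1.08644845e-05,  2.84777412e+00]), 'force': array([ 0.5824557 , -0.41430188, -0.20262682]), 'width': 85.25621387054989}
{'mtx': array([[456.0871052 ,   0.        , 322.59615794],
       [  0.        , 456.0871052 , 237.79146776],
       [  0.        ,   0.        ,   1.        ]]), 'D': array([-0.06913437,  0.        ,  0.        ,  0.        ,  0.        ]), 'rvec': array([ 2.43872711,  0.78501784, -0.22228399]), 'tvec': array([-499.74833439, -149.92654242, 1166.20251375])}
{'mtx': array([[524.17416766,   0.        , 322.65544922],
       [  0.        , 524.17416766, 243.90139502],
       [  0.        ,   0.        ,   1.        ]]), 'D': array([0.0352631, 0.       , 0.       , 0.       , 0.       ]), 'rvec': array([ 2.16610663, -0.34394843,  0.14960058]), 'tvec': array([-562.32277558,  255.83239217, 1021.57650599])}
```

View pics/scene.png

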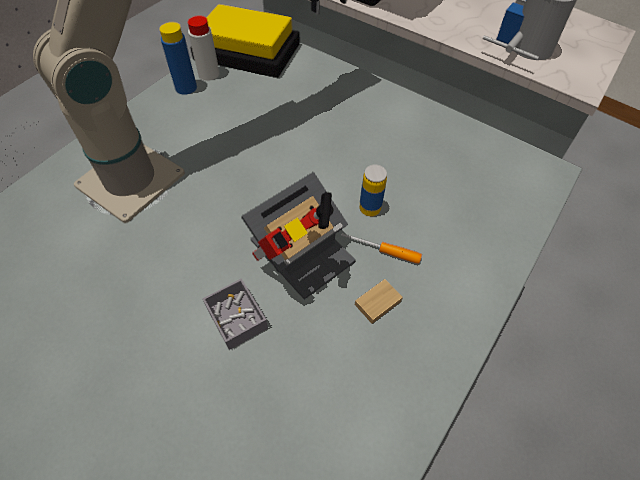

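View pics/side.png

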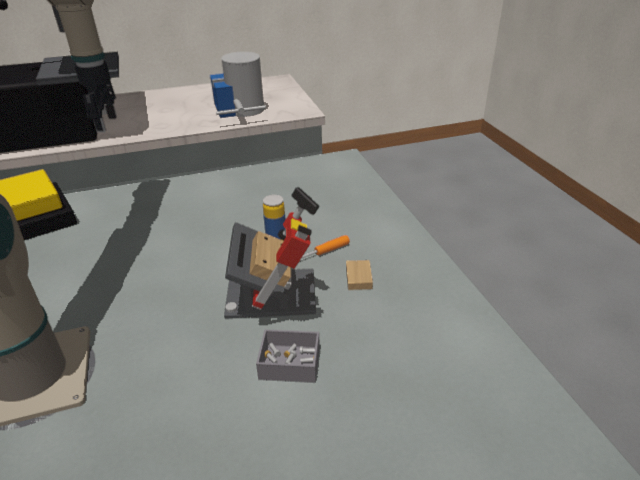

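```bash
python3 - <<'E'
import cv2,numpy as np
a=cv2.imread('pics/scene.png')[160:310,225:395];b=cv2.imread('pics/side.png')[175:325,205:375]
f=lambda i:cv2.resize(i,None,fx=3.9,fy=3.9,interpolation=cv2.INTER_CUBIC)
cv2.imwrite('pics/c1.png',f(a));cv2.imwrite('pics/c2.png',f(b))
E
```

```text
(no output)
```

View pics/c1.png

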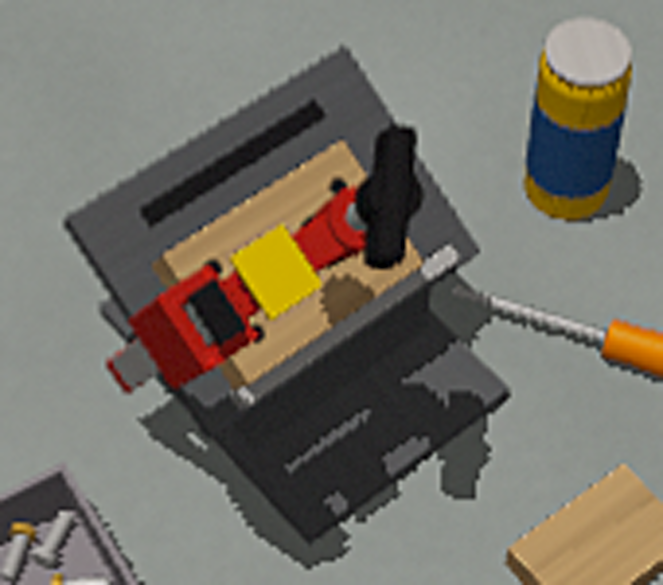

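View pics/c2.png

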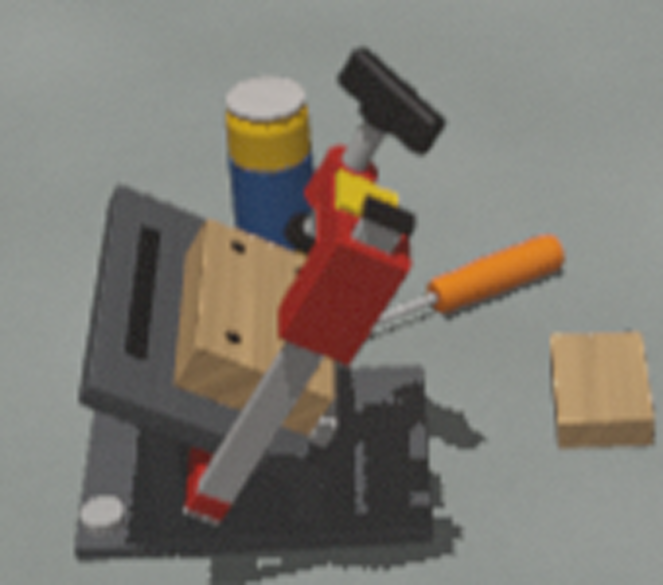

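```bash
cat > h.py <<'E'
import cv2,numpy as np
from cell import camera_params
def cam(n):
    p=camera_params(n);R=cv2.Rodrigues(p['rvec'])[0];return p['mtx'],p['D'],R,p['tvec'].reshape(3)
def ray(n,uv):
    K,D,R,t=cam(n);x=cv2.undistortPoints(np.array([[uv]],float),K,D)[0,0]
    d=R.T@np.r_[x,1];return -R.T@t,d/np.linalg.norm(d)
def tri(rs):
    A=sum(np.eye(3)-np.outer(d,d) for o,d in rs);b=sum((np.eye(3)-np.outer(d,d))@o for o,d in rs)
    p=np.linalg.solve(A,b);return p,max(np.linalg.norm((np.eye(3)-np.outer(d,d))@(p-o)) for o,d in rs)
def plane(n,uv,z):
    o,d=ray(n,uv);return o+d*(z-o[2])/d[2]
E
python3 - <<'E'
from h import *
np.set_printoptions(precision=1,suppress=True)
P={}
for k,a,b in [('handle',(390,197),(391,100)),('hiA',(345,47),(118,187)),('hiB',(66,222),(82,400)),('ledge',(277,271),(367,193)),('cap',(217,312),(388,215)),
 ('hend1',(398,128),(360,55)),('hend2',(384,263),(430,142)),('packA',(345,143),(205,222)),('packB',(157,263),(180,380)),('barfoot',(120,372),(207,503))]:
    P[k],e=tri([ray('scene',(a[0]/3.9+225,a[1]/3.9+160)),ray('side',(b[0]/3.9+205,b[1]/3.9+175))]);print(k,P[k],round(e,1))
for a,b in(('hiA','hiB'),('packA','packB'),('handle','cap'),('handle','ledge')):
    d=P[b]-P[a];print(a,b,d,np.linalg.norm(d),np.degrees(np.arctan2(d[1],d[0])))
E
```

```text
handle [575.1  55.5 250.2] 0.6
hiA [444.4 200.  136. ] 1.2
hiB [393.8  17.5 128.7] 1.1
ledge [548.2   5.1 229.1] 0.3
cap [547.4 -35.8 242.9] 0.6
hend1 [564.3  76.8 268.3] 1.9
hend2 [588.5  32.4 235.7] 0.9
packA [485.5 143.3 137.6] 0.3
packB [445.8  29.2 119.9] 1.6
barfoot [447.4 -11.9  67.2] 0.9
hiA hiB [ -50.6 -182.4   -7.4] 189.46154891136044 -105.50087833268104
packA packB [ -39.6 -114.1  -17.7] 122.03642938272282 -109.1692933311555
handle cap [-27.8 -91.3  -7.3] 95.67660823191564 -106.92002777662718
handle ledge [-26.9 -50.3 -21. ] 60.79590187136703 -118.11918610412766
```

```bash
python3 -m inch '[[[0,0,-8,0],[-6,-4,-8,0],[-9,-7,-8,0],[-12,-9,-8,0],[-15,-12,-8,0],[-18,-15,-8,0],[-21,-18,-8,0],[-24,-21,-8,0]]]' 0; python3 -m inch '[[[-29.4,-27.6,0,0],[-29.4,-27.6,0,0],[-29.4,-27.6,0,0],[-29.4,-27.6,0,0],[-29.4,-27.6,0,0],[-29.4,-27.6,0,0],[-29.4,-27.6,0,0],[-29.4,-27.6,0,0]]]'
```

```text
clock: 0.77
eef_pos: [341.3, 379.8, 311.1]
tool_rot: [-3.141, -0.0, 2.848]
force: [0.1, -0.7, -1.5]
width: -0.1
gripper_force: 0.0
clock: 1.43
eef_pos: [507.7, 91.2, 311.0]
tool_rot: [-3.142, -0.0, 2.848]
force: [1.5, 0.4, 0.2]
width: 0.2
gripper_force: 0.0
```

```bash
python3 -m inch '[[[-4,-3.7,0,0],[-6,-5.7,0,0],[-6,-5.7,0,0],[-6,-5.7,0,0]]]'; python3 - <<'E'
from h import *
from cell import sensors,get_image
import cv2
s=sensors.read_state();print(s['eef_pos'],s['force'])
w=get_image('wrist');p=camera_params('wrist');print(p)
cv2.imwrite('pics/w1.png',w)
E
```

```text
clock: 1.77
eef_pos: [548.6, 18.0, 310.5]
tool_rot: [-3.14, -0.0, 2.842]
force: [-0.1, 1.6, 0.8]
width: 0.2
gripper_force: 0.0
[548.5584353   18.02413907 310.54042866] [-0.12164438  1.59448099  0.75724458]
{'mtx': array([[349.66553432,   0.        , 322.05139139],
       [  0.        , 349.66553432, 239.86682025],
       [  0.        ,   0.        ,   1.        ]]), 'D': array([-0.06406244,  0.        ,  0.        ,  0.        ,  0.        ]), 'rvec': array([-2.32531783, -1.72239022, -0.25691217]), 'tvec': array([-179.81753216, -557.52141458,  305.42617602])}
```

View pics/w1.png

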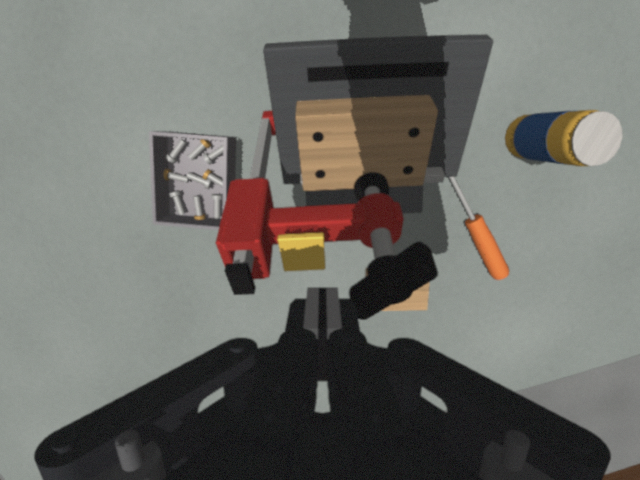

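```bash
python3 - <<'E'
from h import *
np.set_printoptions(precision=1,suppress=True)
from cell import sensors
s=sensors.read_state()
w=cv2.imread('pics/w1.png');a=cv2.imread('pics/scene.png')
def cen(i,box):
    x0,y0,x1,y1=box;h=cv2.cvtColor(i[y0:y1,x0:x1],cv2.COLOR_BGR2HSV);m=cv2.inRange(h,(22,120,90),(35,255,255));mm=cv2.moments(m,True)
    return (x0+mm['m10']/mm['m00'],y0+mm['m01']/mm['m00'])
u=cen(w,(270,225,335,275));v=cen(a,(280,210,312,245));print(u,v)
L,e=tri([ray('wrist',u),ray('scene',v)]);print('ledge',L,e)
H,e=tri([ray('wrist',(394,278)),ray('scene',(325,210.5))]);print('handle',H,e)
c,e=tri([ray('wrist',(240,278)),ray('scene',(280.6,240))]);print('cap',c,e)
d=H-L;print(d)
print(s['eef_pos'])
E
```

```text
(301.91701244813277, 251.06915629322268) (295.2169811320755, 229.33018867924528)
ledge [546.8   6.  227.2] 0.852200882060827
handle [574.4  59.2 248.1] 1.808951170546036
cap [547.7 -35.6 244. ] 0.5377430901002951
[27.5 53.2 21. ]
[547.9  20.7 310.5]
```

```bash
python3 -m inch '[[[-1.45,-1.4,0,0],[-1.45,-1.4,2.5,0],[-1.45,-1.4,5,0],[-1.45,-1.4,6.5,0],[-1.45,-1.4,7.2,0],[-1.45,-1.4,7.5,0],[-1.45,-1.4,7.5,0]]]'
```

```text
clock: 2.4
eef_pos: [557.7, 4.9, 236.0]
tool_rot: [3.141, -0.001, 2.85]
force: [0.0, 0.2, -0.2]
width: 0.1
gripper_force: 0.0
```

```bash
python3 -m inch '[[[0.1,0,0.17,0],[0.25,0,0.43,0],[0.5,0,0.87,0],[0.75,0,1.3,0],[1,0,1.73,0],[1.25,0,2.17,0],[1.25,0,2.17,0]]]'
```

```text
clock: 2.98
eef_pos: [544.9, 7.4, 213.5]
tool_rot: [-3.141, -0.002, 2.848]
force: [-0.3, -0.4, 0.5]
width: 0.3
gripper_force: 0.1
```

```bash
python3 -m inch '[[[0.25,0,0.43,0],[0.5,0,0.87,0]]]'; python3 - <<'E'
from cell import sensors,get_image
import cv2
import numpy as np
a=get_image('wrist')[120:400,180:480];b=get_image('side')[170:310,220:370]
cv2.imwrite('pics/w2.png',np.hstack([cv2.resize(a,(400,373)),cv2.resize(b,(400,373))]))
print(sensors.read_state()['force'])
E
```

```text
clock: 3.15
eef_pos: [541.2, 8.5, 205.6]
tool_rot: [-3.142, 0.0, 2.848]
force: [0.3, -0.5, 2.0]
width: -0.1
gripper_force: 0.9
[0.26231278 0.10114282 0.31047487]
```

View pics/w2.png

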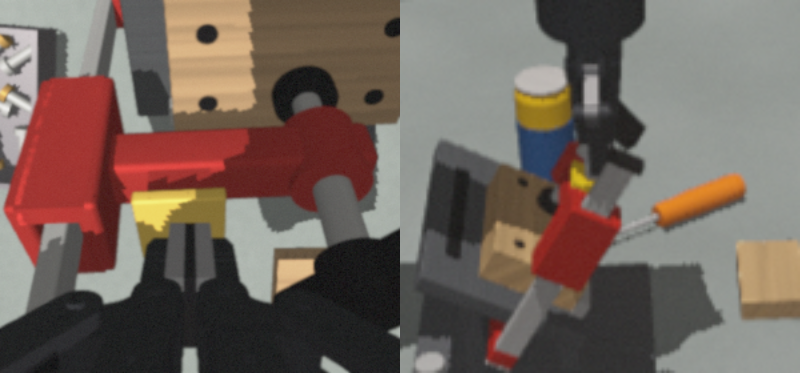

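```bash
python3 -m inch '[[[0.15,0,0.26,0],[0.3,0,0.52,0],[0.45,0,0.78,0],[0.55,0,0.95,0]]]';python3 -m inch '[[[0.1,0,0.17,0],[0.2,0,0.35,0],[0.25,0,0.43,0]]]'
```

```text
clock: 3.58
eef_pos: [535.8, 10.2, 195.9]
tool_rot: [-3.141, -0.0, 2.848]
force: [-0.4, -0.7, 1.6]
width: -0.2
gripper_force: 0.7
clock: 3.83
eef_pos: [533.4, 10.8, 191.7]
tool_rot: [-3.141, -0.0, 2.848]
force: [0.8, -0.2, 1.2]
width: 0.1
gripper_force: 0.7
```

```bash
for i in 1; do python3 -m inch '[[[0.08,0,0.13,0],[0.15,0,0.26,0]]]'; python3 -m inch '[[[0.08,0,0.13,0],[0.15,0,0.26,0]]]'; done
```

```text
clock: 4.0
eef_pos: [532.3, 11.1, 189.4]
tool_rot: [-3.141, 0.001, 2.848]
force: [0.9, -2.1, 4.4]
width: -0.1
gripper_force: 2.2
clock: 4.17
eef_pos: [531.7, 11.0, 187.7]
tool_rot: [-3.142, 0.003, 2.847]
force: [0.2, -3.0, 12.3]
width: 0.1
gripper_force: 5.5
```

```bash
python3 -m inch '[[[0.08,0,0.13,0],[0.15,0,0.26,0]]]'
```

```text
clock: 4.33
eef_pos: [531.1, 10.6, 186.1]
tool_rot: [-3.141, 0.005, 2.847]
force: [-0.9, -4.4, 17.1]
width: 0.1
gripper_force: 7.8
```

```bash
python3 -m inch '[[[-0.5,0,-0.9,0],[-1.5,0,-3,0],[-2,0,-6,0],[-2,0,-9,0],[-2,0,-11,0],[-2,0,-11,0],[-2,0,-11,0]]]'; python3 - <<'E'
from h import *
np.set_printoptions(precision=1,suppress=True)
from cell import sensors,get_image
print(sensors.read_state()['force'])
a=get_image('wrist');b=get_image('scene');c=get_image('side')
for n,i in(('w3',a),('s3',b),('d3',c)):cv2.imwrite(f'pics/{n}.png',i)
p=camera_params('wrist');np.save('w3.npy',np.r_[p['rvec'],p['tvec']])
r=lambda i:cv2.resize(i,(400,300),interpolation=cv2.INTER_CUBIC)
cv2.imwrite('pics/v3.png',np.vstack([np.hstack([r(a[60:360,180:580]),r(b[180:270,240:360])]),np.hstack([r(c[180:270,240:360]),r(c)])]))
E
```

```text
clock: 4.92
eef_pos: [548.7, 7.0, 294.8]
tool_rot: [3.14, 0.001, 2.848]
force: [0.2, 0.2, 0.4]
width: 0.2
gripper_force: 0.0
[0.2 0.2 0.4]
```

View pics/v3.png

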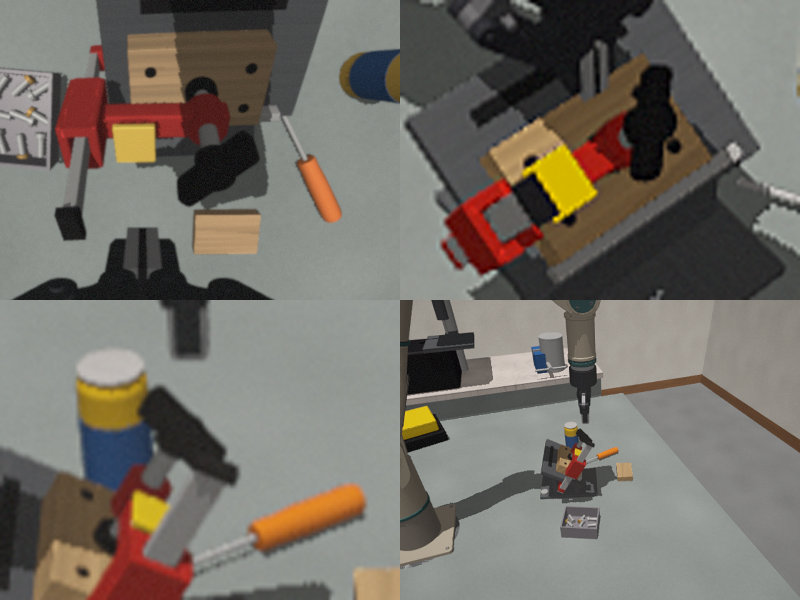

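```bash
python3 - <<'E'
from h import *
np.set_printoptions(precision=1,suppress=True)
from cell import sensors
g=lambda x,y:(240+x/3.3333,180+y/3.3333)
def f(n,u,v):
    p,e=tri([ray('wrist',u),ray('scene',v)]);print(n,p,e);return p
H=f('handle',(398,226),g(252,122)); A=f('endA',(434,206),g(260,72)); B=f('endB',(362,247),g(241,172))
L=f('ledge',(314,203),g(160,182));f('cap',(250.5,282),g(141,200))
z=np.array([.4805,-.138,.866]);y=np.array([-.276,-.961,0]);x=np.cross(y,z)
d=A-B;print('ang',np.degrees(np.arctan2(-d@y,d@x)))
for P,Q in((H,[574.6,57.5,249]),(L,[547,6,228])):
    v=P-np.array(Q);print('slide',-(v@z),v@x,v@y)
print(sensors.read_state()['eef_pos'])
E
```

```text
handle [549.8  61.1 206.7] 0.6660288706088702
endA [539.1  83.9 220.6] 0.3828185390564181
endB [560.8  34.4 197.7] 1.3715248557032125
ledge [522.5   9.6 184.8] 1.3043777568268444
cap [547.8 -35.8 243.7] 2.4259870047047203
ang 45.18556373503581
slide 49.034047413989654 0.36268989018782766 3.4060416227531474
slide 49.674509281033544 -0.3315393678059457 3.259770056191799
[547.4   6.8 292.7]
```

```bash
cat > path.py <<'E'
from h import *
from cell import sensors
np.set_printoptions(precision=2,suppress=True)
yaw=2.848
h=np.array([np.cos(yaw),np.sin(yaw),0]);ty=np.array([np.sin(yaw),-np.cos(yaw),0])
T=np.array([h,ty,[0,0,-1]])       # rows: tool axes
y=-ty;x=np.cos(np.pi/6)*h+np.array([0,0,.5]);z=np.cross(x,y)
H=np.array([549.5,61.3,205])
def tcp(phi,side,gap=0,zz=-10,rho=24):
    p=np.radians(phi);d=np.cos(p)*x-np.sin(p)*y;t=-np.sin(p)*x-np.cos(p)*y
    return H+rho*d-(7+gap)*t+9.5*x-side*12*y+zz*z
E
python3 - <<'E'
from path import *
p=sensors.read_state()['eef_pos']
for a in[(35,-1,6,-10),(40,-1),(50,-1),(60,-1),(70,-1),(80,-1),(90,-1),(90,1),(100,1),(110,1),(120,1),(130,1),(140,1),(150,1),(160,1),(170,1),(180,1)]:
    q=tcp(*a);print(a,q,T@(q-p)/10)
E
```

```text
(35, -1, 6, -10) [511.79  63.42 214.65] [5.04 4.39 7.81]
(40, -1) [517.31  69.01 212.53] [4.68 5.08 8.02]
(50, -1) [520.15  72.14 211.48] [4.5  5.46 8.13]
(60, -1) [523.4   74.71 210.12] [4.26 5.8  8.26]
(70, -1) [526.94  76.64 208.48] [3.98 6.09 8.43]
(80, -1) [530.68  77.87 206.62] [3.65 6.32 8.61]
(90, -1) [534.51  78.37 204.59] [3.3  6.47 8.81]
(90, 1) [541.45 101.34 204.59] [3.3  8.87 8.81]
(100, 1) [545.24 101.09 202.45] [2.93 8.96 9.03]
(110, 1) [548.88 100.09 200.27] [2.55 8.97 9.25]
(120, 1) [552.26  98.37 198.12] [2.18 8.9  9.46]
(130, 1) [555.28  96.   196.06] [1.82 8.76 9.67]
(140, 1) [557.84  93.03 194.15] [1.49 8.55 9.86]
(150, 1) [559.87  89.57 192.45] [ 1.2   8.28 10.03]
(160, 1) [561.3   85.72 191.01] [ 0.95  7.95 10.17]
(170, 1) [562.1   81.58 189.88] [ 0.75  7.58 10.29]
(180, 1) [562.23  77.3  189.09] [ 0.62  7.17 10.36]
```

```bash
python3 -m inch '[[[2.5,2.2,0,0],[5.4,4.3,0,0],[5.4,4.3,2,0],[5.4,4.3,5,0],[5.4,4.3,7,0],[5.4,4.3,7.8,0],[5.4,4.3,7.8,0],[5.4,4.3,7.8,0]]]'; python3 - <<'E'
from path import *
from cell import get_image
s=sensors.read_state();p=s['eef_pos'];print(p,s['force'])
cv2.imwrite('pics/w4.png',np.hstack([cv2.resize(get_image('wrist')[100:400,200:500],(400,400)),cv2.resize(get_image('scene')[180:270,250:340],(400,400))]))
for a in[(40,-1),(50,-1),(60,-1),(70,-1),(80,-1),(90,-1)]:print(a,T@(tcp(*a)-p)/10)
E
```

```text
clock: 5.73
eef_pos: [509.2, 63.1, 215.9]
tool_rot: [-3.141, -0.001, 2.847]
force: [-0.2, -0.1, 0.9]
width: 0.1
gripper_force: 0.0
[509.16  63.1  215.85] [-0.2  -0.12  0.87]
(40, -1) [-0.61  0.8   0.33]
(50, -1) [-0.79  1.18  0.44]
(60, -1) [-1.03  1.52  0.57]
(70, -1) [-1.31  1.81  0.74]
(80, -1) [-1.63  2.04  0.92]
(90, -1) [-1.98  2.2   1.13]
```

View pics/w4.png

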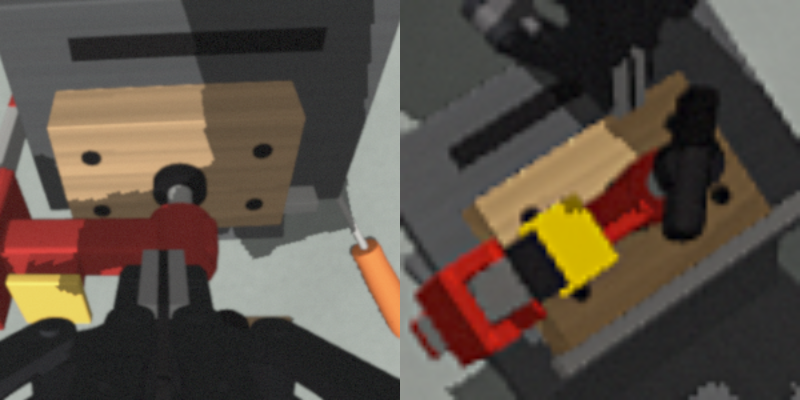

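```bash
python3 -m inch '[[[-0.6,0.8,0.35,0],[-0.7,1.0,0.4,0],[-0.8,1.2,0.45,0],[-0.9,1.35,0.5,0],[-1.05,1.5,0.6,0]]]'; python3 -m inch '[[[-0.15,0.15,0.1,0],[-0.3,0.3,0.17,0]]]'
```

```text
clock: 6.25
eef_pos: [523.5, 73.7, 210.7]
tool_rot: [-3.141, -0.0, 2.847]
force: [-2.5, -4.3, 7.5]
width: -0.1
gripper_force: 3.4
clock: 6.42
eef_pos: [526.9, 76.3, 209.0]
tool_rot: [-3.141, -0.001, 2.847]
force: [-3.0, -2.3, 7.5]
width: 0.2
gripper_force: 3.5
```

```bash
python3 -m inch '[[[-0.17,0.12,0.1,0],[-0.34,0.23,0.19,0],[-0.52,0.31,0.3,0],[-0.7,0.39,0.4,0]]]'; python3 - <<'E'
from path import *
from cell import get_image
s=sensors.read_state();p=s['eef_pos'];print(p,s['force'],s['torque'])
cv2.imwrite('pics/w5.png',np.hstack([cv2.resize(get_image('side')[180:270,260:350],(400,400)),cv2.resize(get_image('scene')[180:270,270:360],(400,400))]))
for a in[(90,-1),(90,1)]:print(a,T@(tcp(*a)-p)/10)
E
```

```text
clock: 6.75
eef_pos: [534.7, 79.8, 205.2]
tool_rot: [3.14, -0.001, 2.849]
force: [-4.0, 1.8, 8.9]
width: -0.0
gripper_force: 3.8
[534.73  79.78 205.21] [-4.04  1.79  8.93] [0.32 0.76 0.05]
(90, -1) [-0.02 -0.14  0.06]
(90, 1) [-0.02  2.26  0.06]
```

View pics/w5.png

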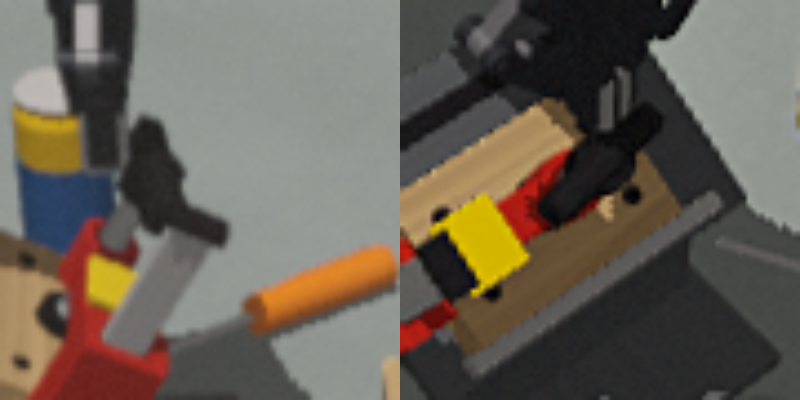

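```bash
python3 -m inch '[[[0.4,0,-0.1,0],[0.4,1.2,-0.1,0],[0.4,2.3,-0.1,0],[0.2,2.3,0,0],[0,2.3,0.05,0],[-0.2,2.32,0.17,0],[-0.37,2.35,0.28,0]]]'; python3 - <<'E'
from path import *
s=sensors.read_state();p=s['eef_pos'];print(p,s['force'],s['torque'])
for a in range(100,201,10):print(a,T@(tcp(a,1)-p)/10)
E
```

```text
clock: 7.43
eef_pos: [545.0, 100.5, 201.5]
tool_rot: [3.141, -0.002, 2.848]
force: [-3.4, 4.3, 5.4]
width: -0.3
gripper_force: 3.2
[545.03 100.53 201.55] [-3.44  4.32  5.4 ] [ 0.69  0.67 -0.07]
100 [-0.    0.06 -0.09]
110 [-0.38  0.07  0.13]
120 [-0.75  0.    0.34]
130 [-1.11 -0.14  0.55]
140 [-1.44 -0.35  0.74]
150 [-1.74 -0.62  0.91]
160 [-1.99 -0.95  1.05]
170 [-2.18 -1.32  1.17]
180 [-2.32 -1.73  1.25]
190 [-2.39 -2.15  1.29]
200 [-2.4  -2.59  1.29]
```

```bash
python3 -m inch '[[[-0.2,0.06,0.05,0],[-0.38,0.07,0.13,0],[-0.57,0.04,0.24,0],[-0.75,0,0.35,0],[-0.93,-0.07,0.45,0],[-1.11,-0.14,0.55,0],[-1.27,-0.24,0.65,0],[-1.44,-0.35,0.74,0]]]'; python3 - <<'E'
from path import *
s=sensors.read_state();p=s['eef_pos'];print(p,s['force'],s['torque'])
for a in range(140,201,10):print(a,T@(tcp(a,1)-p)/10)
E
```

```text
clock: 8.1
eef_pos: [557.7, 95.6, 194.2]
tool_rot: [3.138, -0.003, 2.85]
force: [-1.4, 8.1, 2.1]
width: 0.0
gripper_force: 3.9
[557.68  95.62 194.18] [-1.37  8.14  2.06] [ 1.78  0.57 -0.01]
140 [-0.09 -0.24  0.  ]
150 [-0.38 -0.52  0.17]
160 [-0.63 -0.84  0.32]
170 [-0.83 -1.22  0.43]
180 [-0.97 -1.62  0.51]
190 [-1.04 -2.05  0.55]
200 [-1.05 -2.49  0.56]
```

```bash
python3 -m inch '[[[-0.15,-0.15,0.08,0],[-0.3,-0.35,0.15,0],[-0.45,-0.55,0.23,0],[-0.6,-0.8,0.3,0],[-0.7,-1.0,0.37,0],[-0.8,-1.2,0.42,0],[-0.9,-1.4,0.47,0],[-0.97,-1.6,0.5,0]]]'; python3 - <<'E'
from path import *
from cell import get_image
s=sensors.read_state();p=s['eef_pos'];print(p,s['force'],s['torque'])
for a in range(160,211,10):print(a,T@(tcp(a,1)-p)/10)
cv2.imwrite('pics/w6.png',np.hstack([cv2.resize(get_image('side')[180:270,260:350],(400,400)),cv2.resize(get_image('scene')[180:270,270:360],(400,400))]))
E
```

```text
clock: 8.77
eef_pos: [564.7, 81.1, 189.2]
tool_rot: [3.132, 0.001, 2.852]
force: [3.7, 14.5, -4.3]
width: 0.2
gripper_force: 6.3
[564.66  81.12 189.18] [ 3.74 14.46 -4.28] [ 3.13 -0.6   0.08]
160 [ 0.45  0.34 -0.18]
170 [ 0.26 -0.03 -0.07]
180 [ 0.12 -0.44  0.01]
190 [ 0.05 -0.86  0.05]
200 [ 0.04 -1.3   0.06]
210 [ 0.1  -1.73  0.02]
```

```bash
python3 -m inch '[[[0,0.9,0,0],[-0.5,0.9,0.3,0],[-0.95,0.9,0.55,0],[-0.95,0.6,0.55,0],[-0.95,0.2,0.55,0],[-0.95,0,0.55,0],[-0.95,0,0.55,0]]]'; python3 - <<'E'
from path import *
s=sensors.read_state();p=s['eef_pos'];print(p,s['force'],s['torque'])
q=p-H;print(q@x,q@y,q@z)
E
```

```text
clock: 9.45
eef_pos: [574.6, 74.8, 183.5]
tool_rot: [3.135, 0.003, 2.849]
force: [4.7, 10.7, -5.5]
width: 0.2
gripper_force: 5.2
[574.59  74.76 183.46] [ 4.69 10.73 -5.49] [ 2.15 -1.03  0.03]
-28.19681470441605 -20.146164742393978 -8.593761834706378
```

```bash
python3 -m inch '[[[0,-0.15,0,0],[0,-0.3,0,0],[0,-0.4,0,0],[0,-0.4,0,0]]]'; python3 - <<'E'
from path import *
s=sensors.read_state();p=s['eef_pos'];print(p,s['force'],s['torque'])
q=p-H;print(q@x,q@y,q@z)
E
```

```text
clock: 9.78
eef_pos: [574.5, 74.0, 183.6]
tool_rot: [3.132, 0.004, 2.851]
force: [7.4, 15.2, -6.1]
width: -0.2
gripper_force: 7.7
[574.5   73.97 183.6 ] [ 7.42 15.2  -6.09] [ 3.23 -1.42  0.02]
-28.251620424424218 -19.359749248048598 -8.404609393207108
```

```bash
python3 - <<'E'
from h import *
from cell import get_image
a,b,c=get_image('side'),get_image('scene'),get_image('wrist')
for n,i in(('d7',a),('s7',b),('w7',c)):cv2.imwrite(f'pics/{n}.png',i)
r=lambda i:cv2.resize(i,(400,300),interpolation=cv2.INTER_CUBIC)
d3=cv2.imread('pics/d3.png')
cv2.imwrite('pics/v7.png',np.vstack([np.hstack([r(a[185:260,260:360]),r(b[185:260,270:370])]),np.hstack([r(c[60:360,120:520]),r(d3[185:260,260:360])])]))
E
```

View pics/v7.png

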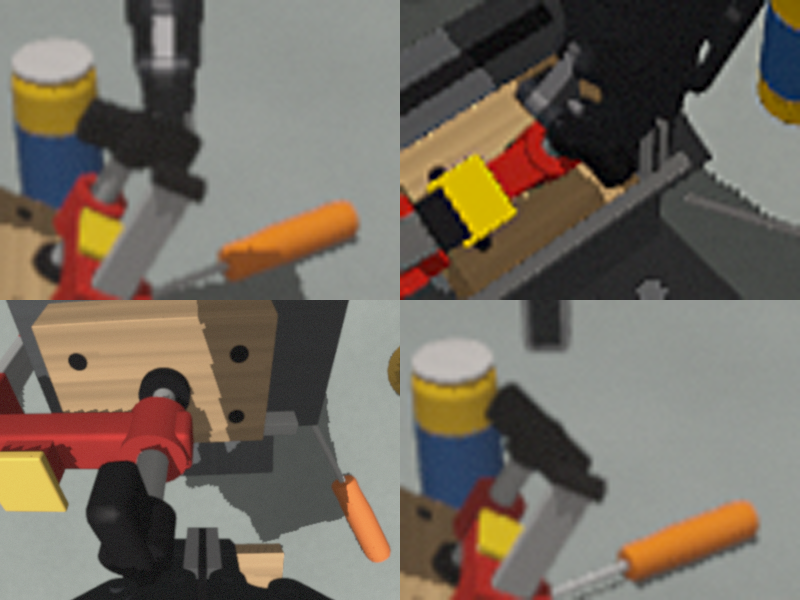

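```bash
python3 - <<'E'
from path import *
for w in((234,232),(238,240),(240,248)):
  P,e=tri([ray('wrist',w),ray('side',(260+92/4,185+122/4))]);q=P-H
  print(P,e,q@x,q@y,q@z,'phi',180+np.degrees(np.arctan2(-(q@y),q@x)))
print(sensors.read_state()['eef_pos'])
E
```

```text
[526.47  59.53 221.24] 2.2530378241887914 26.760496861077243 8.361721060297038 3.29752692819402 phi 162.6477976238572
[527.94  59.97 221.17] 0.8723628328070825 25.627770528465774 7.513579435746249 3.873840891404492 phi 163.65985701292345
[529.2  59.9 221.5] 0.44011940282942813 24.722258392984408 7.214096227235362 4.775523532811941 phi 163.7324534142655
[574.51  73.95 183.6 ]
```

```bash
python3 -m inch '[[[0,-0.2,0,0],[0,-0.4,0,0],[0,-0.5,0,0],[0,-0.5,0,0]]]'; python3 - <<'E'
from path import *
s=sensors.read_state();p=s['eef_pos'];print(p,s['force'],s['torque'])
q=p-H;print(q@x,q@y,q@z)
E
```

```text
clock: 10.27
eef_pos: [574.9, 71.4, 184.0]
tool_rot: [3.128, 0.008, 2.852]
force: [10.1, 18.7, -5.4]
width: 0.4
gripper_force: 11.3
[574.93  71.43 184.02] [10.08 18.71 -5.35] [ 3.71 -2.37  0.  ]
-29.03410838551814 -17.05402865191624 -7.467661533295244
```

```bash
python3 -m inch '[[[-0.05,-0.2,0,0],[-0.05,-0.4,0,0],[-0.05,-0.5,0,0],[-0.05,-0.5,0,0]]]'; python3 - <<'E'
from path import *
s=sensors.read_state();p=s['eef_pos'];print(p,s['force'],s['torque'])
q=p-H;print(q@x,q@y,q@z)
E
```

```text
clock: 10.6
eef_pos: [575.4, 69.6, 184.4]
tool_rot: [3.124, 0.009, 2.854]
force: [12.3, 24.6, -8.7]
width: 0.1
gripper_force: 13.1
[575.41  69.59 184.38] [12.35 24.64 -8.66] [ 5.03 -2.67 -0.15]
-29.712520626742958 -15.431758167730866 -6.656161453991581
```

```bash
python3 -m inch '[[[-0.2,1.5,0,0],[-0.2,1.8,-3,0],[-0.2,1.8,-6,0],[-0.2,1.8,-9,0],[0.3,0,-11,0],[0.9,-3.5,-11,0],[0.9,-6.8,-11,0],[0.9,-6.8,-11,0]]]'; python3 - <<'E'
from path import *
from cell import get_image
s=sensors.read_state();print(s['eef_pos'],s['force'])
a=get_image('wrist');cv2.imwrite('pics/w8.png',a);cv2.imwrite('pics/s8.png',get_image('scene'));cv2.imwrite('pics/d8.png',get_image('side'))
pw=np.load('w3.npy')
p=camera_params('wrist');print(pw,p['rvec'],p['tvec'])
for n in('w3','w8'):
    i=cv2.imread(f'pics/{n}.png');m=(i.max(2)<48).astype(np.uint8);m[330:]=0;m[:150]=0
    c,l,st,ce=cv2.connectedComponentsWithStats(m)
    for k in range(1,c):
        if st[k,4]>150:
            yy,xx=np.where(l==k);r=cv2.minAreaRect(np.c_[xx,yy].astype(np.float32));print(n,st[k],ce[k],r)
E
```

```text
clock: 11.27
eef_pos: [538.1, -15.0, 294.4]
tool_rot: [-3.135, 0.001, 2.836]
force: [-0.5, -1.1, 0.1]
width: -0.1
gripper_force: 0.0
[538.11 -14.99 294.37] [-0.49 -1.11  0.1 ]
[  -2.32   -1.73   -0.26 -165.02 -555.97  288.15] [-2.32 -1.72 -0.26] [-152.11 -553.38  288.07]
w3 [288 150  16  13 166] [295.33 156.19] ((295.5, 156.0), (12.0, 15.0), 90.0)
w3 [ 337  186  102   80 3799] [394.64 224.26] ((392.9506530761719, 221.24234008789062), (63.38587188720703, 98.16578674316406), 67.83365631103516)
w3 [236 266  29  34 754] [250.58 282.46] ((250.1923065185547, 283.4615173339844), (33.92809295654297, 25.298980712890625), 78.69007110595703)
w3 [318 289   9  41 329] [322.05 310.2 ] ((322.0, 309.0), (40.0, 8.0), 90.0)
w3 [286 300  20  30 456] [296.27 315.3 ] ((295.5, 314.5), (29.0, 19.0), 90.0)
w3 [338 300  21  30 454] [347.84 315.43] ((348.0, 314.5), (29.0, 20.0), 90.0)
w8 [317 150  14  18 189] [322.53 159.02] ((323.22564697265625, 158.53048706054688), (18.331636428833008, 12.03703784942627), 83.6598129272461)
w8 [394 150  33  17 282] [407.4  155.18] ((410.0, 158.0), (16.0, 32.0), 90.0)
w8 [ 369  189   85   87 3100] [424.8  228.89] ((415.8537292480469, 236.121337890625), (81.5297622680664, 83.2613754272461), 77.96940612792969)
w8 [ 279  273   27   57 1100] [293.2  299.31] ((293.5481262207031, 301.7309875488281), (57.4592170715332, 23.47747802734375), 80.96051788330078)
w8 [318 288   9  42 330] [322.08 310.13] ((322.0, 308.5), (41.0, 8.0), 90.0)
w8 [338 300  21  30 455] [347.78 315.38] ((348.0, 314.5), (29.0, 20.0), 90.0)
```

```bash
python3 - <<'E'
from path import *
for n in('w3','w8'):
  i=cv2.imread(f'pics/{n}.png');print(n,'hub px',)
  for th in(20,26,32,38):
    m=(i.max(2)<th).astype(np.uint8);m[285:]=0;m[:175]=0;m[:,:330]=0;m[:,480:]=0
    m=cv2.morphologyEx(m,cv2.MORPH_OPEN,np.ones((9,9)))
    c,l,st,ce=cv2.connectedComponentsWithStats(m)
    for k in range(1,c):
        if st[k,4]>300:
            yy,xx=np.where(l==k);r=cv2.minAreaRect(np.c_[xx,yy].astype(np.float32))
            mm=np.cov(np.c_[xx,yy].T);w,v=np.linalg.eigh(mm);print(th,st[k],ce[k],np.round(r[1],0),round(r[2]),'pca',np.degrees(np.arctan2(v[1,1],v[0,1])),np.sqrt(w))
i=cv2.imread('pics/w8.png').max(2)
m=cv2.resize(i[180:288,340:480],(70,36),interpolation=cv2.INTER_AREA)
for r in m:print(''.join('#' if v<22 else '+' if v<35 else '-' if v<50 else '.' if v<90 else ' ' for v in r))
E
```

```text
w3 hub px
32 [ 359  194   78   69 2986] [397.36 227.71] [46. 91.] 66 pca 143.31187848395106 [10.17 24.24]
38 [ 358  192   80   72 3190] [397.2  227.25] [46. 92.] 65 pca 143.1438517703625 [10.71 24.36]
w8 hub px
32 [ 410  192   42   83 2443] [430.51 232.26] [82. 41.] 90 pca 104.50991194847954 [ 9.39 21.46]
38 [ 410  192   43   84 2546] [430.8  232.22] [83. 42.] 90 pca 104.9258759453882 [ 9.67 21.62]
                .............................................         
                .............................................         
                ..........................................            
                 .................................----...             
                .............................+###+#+++-..             
               .............................+#####++#++..             
               .............................#+##+++###+..             
               ............................+##++###+#++-.             
              .----------------............##++##+##+##+.             
              .-----------------..........-##########+++-  
[... 1044 characters left out ...]
+#+##+##+###+-...               
                     ..............-######+##++#+...                  
                      .............-++##+#+##+++.                     
                      .........     -######++#+-                      
                        ......      .##+###+#++                       
                                    .+###+###+.                       
                                    .+#++####+.                       
                            .........-++#++++..............           
                                                                      
                           .                                          
                           .
```

```bash
python3 - <<'E'
from path import *
import h as hh
def ip(u,zz):
    o,d=ray('wrist',u);P=H+zz*z;return o+d*((P-o)@z)/(d@z)
def ang(a,b,zz):
    A,B=ip(a,zz),ip(b,zz);v=A-B;m=(A+B)/2-H;return np.degrees(np.arctan2(-(v@y),v@x)),np.linalg.norm(v),m@x,m@y
for zz in(0,6,12):print('w8 now',ang((422,270),(439,196),zz))
pw=np.load('w3.npy');c=camera_params('wrist');R=cv2.Rodrigues(pw[:3])[0]
hh.cam=lambda n:(c['mtx'],c['D'],R,pw[3:])
for zz in(0,6,12):print('w3',ang((434,206),(362,247),zz))
E
```

```text
w8 now (np.float64(176.3553336782695), np.float64(75.85621391138598), np.float64(-8.888849052957163), np.float64(-9.406100904749772))
w8 now (np.float64(176.35533367826946), np.float64(73.17636110296945), np.float64(-2.5409420446149555), np.float64(-6.707169068102616))
w8 now (np.float64(176.35533367826946), np.float64(70.49650829455283), np.float64(3.806964963727238), np.float64(-4.0082372314554595))
w3 (np.float64(47.63564552745365), np.float64(59.24557596384973), np.float64(-2.3970112559645487), np.float64(1.4400763092223416))
w3 (np.float64(47.63564552745363), np.float64(57.16635624389727), np.float64(3.5663882459554297), np.float64(3.2353967110745185))
w3 (np.float64(47.63564552745368), np.float64(55.087136523944785), np.float64(9.529787747875488), np.float64(5.0307171129267285))
```

```bash
python3 - <<'E'
from path import *
s=sensors.read_state();p=s['eef_pos'];print(p,s['force'])
q=H+26*x+23*y-8*z;print(q,T@(q-p)/10)
E
```

```text
[540.35  -6.33 293.61] [-0.31  0.55  0.49]
[517.46  46.96 211.07] [3.73 4.44 8.25]
```

```bash
python3 -m inch '[[[2,2.2,0,0],[3.7,4.4,0,0],[3.7,4.4,2.5,0],[3.7,4.4,5,0],[3.7,4.4,7.2,0],[3.7,4.4,8.2,0],[3.7,4.4,8.2,0],[3.7,4.4,8.2,0]]]'; python3 -m inch '[[[0,0.2,0,0],[0,0.4,0,0],[0,0.5,0,0],[0,0.5,0,0]]]';  python3 -m inch '[[[0,0.1,0,0],[0,0.3,0,0],[0,0.3,0,0]]]'
```

```text
clock: 12.08
eef_pos: [513.0, 49.5, 209.7]
tool_rot: [-3.139, -0.011, 2.85]
force: [-8.7, 2.1, 0.1]
width: -0.6
gripper_force: 3.4
clock: 12.42
eef_pos: [513.7, 51.8, 209.9]
tool_rot: [-3.135, -0.011, 2.848]
force: [-9.8, -2.8, 3.0]
width: 0.1
gripper_force: 4.6
clock: 12.67
eef_pos: [514.3, 54.4, 210.0]
tool_rot: [-3.135, -0.012, 2.848]
force: [-10.7, -4.0, 3.9]
width: 0.1
gripper_force: 5.3
```

```bash
python3 -m inch '[[[0.1,-0.8,-0.1,0],[0.6,-1.4,-1,0],[0.6,-1.4,-3,0],[0.6,-1.4,-6,0],[0.6,-1.4,-6,0],[0.6,-1.4,-6,0],[0.6,-1.4,-6,0]]]'; python3 - <<'E'
from path import *
from cell import get_image
s=sensors.read_state();print(s['eef_pos'],s['force'])
q=np.array([514.3,54.4,210])-H;print(q@x,q@y,q@z)
p=camera_params('wrist');np.save('w9.npy',np.r_[p['rvec'],p['tvec']])
a=get_image('wrist');cv2.imwrite('pics/w9.png',a);cv2.imwrite('pics/s9.png',get_image('scene'));d=get_image('side');cv2.imwrite('pics/d9.png',d)
def asc(i,x0,x1,y0,y1,n,k):
  m=cv2.resize(i.max(2)[y0:y1,x0:x1],((x1-x0)//n if n>0 else (x1-x0)*-n,(y1-y0)//k if k>0 else y1-y0),interpolation=cv2.INTER_AREA)
  for j,r in enumerate(m):print(y0+j*max(k,1),''.join('#' if v<35 else '-' if v<60 else '.' if v<100 else ' ' for v in r))
asc(a,340,500,170,330,2,4); print(); asc(d,270,330,195,240,-1,0)
E
```

```text
clock: 13.25
eef_pos: [510.1, 44.3, 271.9]
tool_rot: [3.141, 0.001, 2.848]
force: [-0.3, -0.1, -0.2]
width: 0.2
gripper_force: 0.0
[510.14  44.34 271.86] [-0.33 -0.13 -0.16]
29.950401267283077 16.79138550031518 -11.518369542106932
170          .....................................-----------.......                
174         .....................................------------.......                
178         .....................................------------......                 
182          ...................................-------------.....                  
186           ....................-####.........-------------.....                  
190           ....................####-........---------------...                   
194            ................................---------------..                    
198    ..-------..............................----------------..                    
202 .-###########-............................-----------------                     
206 ###-###########...........................----------------.                     
210 #-#-.. ..--####
[... 4716 characters left out ...]
--.                      
229 ..   .................      ----------..                    
230 . .  ................       .------------                   
231 ..   ................       ..-----------.                  
232 .   ................         ...---------.                  
233  ...  ..............         ......------                   
234 .    ................        . ......---.                   
235 ... .................         ... .... .                    
236 .....................         ......                        
237 ..........   ........         ......                        
238 ..........      .....         .  ..                         
239 ..........        ..
```

```bash
python3 - <<'E'
from path import *
def ip(n,u,zz=6):
    o,d=ray(n,u);P=H+zz*z;return o+d*((P-o)@z)/(d@z)
for w,sd in (((357,274),(282.5,214)),((357,278),(284,214.5)),((357,282),(285,215))):
  P,e=tri([ray('wrist',w),ray('side',sd)]);q=P-H;print('B',e,q@x,q@y,q@z)
for n,B,A in(('side',(283,214),(309,221)),('side',(283.5,207.5),(309,230))):
  b,a=ip(n,B),ip(n,A);v=a-b;m=(a+b)/2-H;print(n,np.degrees(np.arctan2(-(v@y),v@x)),np.linalg.norm(v),m@x,m@y)
for n in('w3','w8','w9'):pass
i=cv2.imread('pics/w9.png').max(2)
for r in range(262,330,6):
    c=np.where(i[r,300:420]<40)[0]+300;print(r,c.min() if len(c) else 0,c.max() if len(c) else 0)
E
```

```text
B 3.4552113330817096 28.752691414742884 5.666110402676947 2.913027937321754
B 3.3432812893065074 25.410964267601614 5.464343112154113 3.253212805548177
B 2.7836287627894953 22.806065370993966 5.4748126687277185 3.6727249657246577
side 163.4644356771433 62.10954976366929 -3.830955712706757 -4.387940511844844
side -145.87895147504594 72.70081008516121 -3.897261288974934 -0.1776246443381003
262 0 0
268 0 0
274 349 366
280 348 368
286 348 368
292 320 374
298 319 375
304 300 376
310 300 377
316 300 377
322 300 377
328 300 372
```

```bash
python3 - <<'E'
from path import *
s=sensors.read_state();p=s['eef_pos'];print(p,s['force'])
for yy in(32,20):
  q=H+24*x+yy*y-9*z;print(q,T@(q-p)/10)
E
```

```text
[509.48  44.19 270.9 ] [-0.59 -0.17  0.3 ]
[516.04  37.99 209.21] [-0.81 -0.4   6.17]
[519.51  49.47 209.21] [-0.81  0.8   6.17]
```

```bash
python3 -m inch '[[[-0.4,-0.4,2,0],[-0.8,-0.4,4.5,0],[-0.8,-0.4,5.8,0],[-0.8,-0.4,6.15,0],[-0.8,-0.4,6.15,0],[-0.8,-0.4,6.15,0]]]'; python3 -m inch '[[[0,0.25,0,0],[0,0.5,0,0],[0,0.75,0,0],[0,1,0,0]]]';  python3 -m inch '[[[0,0.15,0,0],[0,0.3,0,0],[0,0.4,0,0]]]'
```

```text
clock: 13.9
eef_pos: [516.7, 38.0, 210.4]
tool_rot: [-3.142, -0.0, 2.848]
force: [0.5, 0.1, 0.7]
width: 0.2
gripper_force: 0.0
clock: 14.23
eef_pos: [519.2, 45.4, 211.0]
tool_rot: [-3.139, 0.001, 2.847]
force: [-2.6, -7.2, 5.7]
width: -0.2
gripper_force: 3.7
clock: 14.48
eef_pos: [519.9, 49.0, 211.1]
tool_rot: [-3.139, -0.0, 2.846]
force: [-3.4, -6.6, 5.2]
width: -0.1
gripper_force: 3.7
```

```bash
python3 -m inch '[[[0,0.15,0,0],[0,0.3,0,0],[0,0.4,0,0]]]'; python3 -m inch '[[[0.1,-0.8,-0.1,0],[0.4,-1.6,-1,0],[0.6,-1.8,-4,0],[0.6,-1.8,-7,0],[0.6,-1.8,-9,0],[0.6,-1.8,-9,0],[0.6,-1.8,-9,0],[0.6,-1.8,-9,0]]]'; python3 - <<'E'
from path import *
from cell import get_image
p=camera_params('wrist')
a=get_image('wrist');d=get_image('side');cv2.imwrite('pics/w10.png',a);cv2.imwrite('pics/d10.png',d);b=get_image('scene');cv2.imwrite('pics/s10.png',b)
s=sensors.read_state();print(s['eef_pos'],s['force'])
i=a.max(2)
for r in range(220,330,6):
    c=np.where(i[r,300:460]<40)[0]+300;print(r,(c.min(),c.max(),len(c)) if len(c) else 0)
m=d.max(2)[203:240,270:330]
for j,r in enumerate(m):print(203+j,''.join('#' if v<60 else '.' if v<100 else ' ' for v in r))
# packer shift: difference of packer-coloured mask in the side view before/after
for n,f in(('d3','side'),('d10','side')):
    h2=cv2.cvtColor(cv2.imread(f'pics/{n}.png'),cv2.COLOR_BGR2HSV)[225:300,245:300];mk=cv2.inRange(h2,(8,60,60),(22,190,255));yy,xx=np.where(mk>0);print(n,xx.min(),yy.min(),yy.max(),len(xx))
E
```

```text
clock: 14.73
eef_pos: [521.0, 52.9, 211.2]
tool_rot: [-3.139, -0.0, 2.846]
force: [-4.2, -5.5, 6.8]
width: -0.3
gripper_force: 3.8
clock: 15.4
eef_pos: [510.1, 39.7, 300.1]
tool_rot: [3.141, -0.001, 2.848]
force: [0.7, -0.2, -0.3]
width: -0.4
gripper_force: 0.0
[509.99  39.73 299.25] [0.08 0.07 0.1 ]
220 0
226 0
232 0
238 0
244 0
250 0
256 (np.int64(366), np.int64(379), 14)
262 (np.int64(362), np.int64(382), 21)
268 (np.int64(359), np.int64(382), 24)
274 (np.int64(346), np.int64(382), 37)
280 (np.int64(345), np.int64(383), 39)
286 (np.int64(345), np.int64(380), 36)
292 (np.int64(320), np.int64(377), 39)
298 (np.int64(319), np.int64(377), 41)
304 (np.int64(300), np.int64(376), 49)
310 (np.int64(300), np.int64(364), 35)
316 (np.int64(300), np.int64(360), 30)
322 (np.int64(300), np.int64(357), 26)
328 (np.int64(300), np.int64(357), 26)
203                                                             
204                                                             
205                                                             
206                                                         
[... 1478 characters left out ...]
.                    
230 .  . ................       .###########.                   
231 ... .  ..............       ..###########                   
232 . .. ...............         ...#########.                  
233       ..............          .....######                   
234 ..  .................         .......###.                   
235 ...  ................         ... .... .                    
236 ........... .........         .....                         
237 ..........    .......        .......                        
238 ..........      .....         .   .                         
239 ....  ..          ..                                        
d3 5 7 61 824
d10 5 7 61 853
```

```bash
python3 - <<'E'
from path import *
def ip(n,u,zz=6):
    o,d=ray(n,u);P=H+zz*z;return o+d*((P-o)@z)/(d@z)
for n,B,A in(('side',(282.5,213),(309,222.5)),('wrist',(372,262),(346.5,325))):
  b,a=ip(n,B),ip(n,A);v=a-b;m=(a+b)/2-H;print(n,np.degrees(np.arctan2(-(v@y),v@x)),np.linalg.norm(v),m@x,m@y)
P,e=tri([ray('wrist',(372,264)),ray('side',(283,213))]);q=P-H;print('B',P,e,q@x,q@y,q@z)
E
```

```text
side 171.45304688127737 61.58275010580699 -3.2180850998457045 -2.959912311595431
wrist -171.36180555511524 84.14589593174924 -10.900539695967408 5.027075963696324
B [530.78  69.18 221.26] 0.32679990697602923 25.624258317060484 -2.129177162377477 3.9801894339381474
```

```bash
python3 -c "
from cell import order;print(order.finish_job())"
```

```text
the job is handed in; nothing more can be done
None
```

I handed the job in at about 15 s: the jaw was pushed down and appears jammed, the T-handle is turned about 2.5 rad clockwise, and the gripper is clear. I estimate about 40 N (32 to 47 N) on the wood; force and jam are judged from arm force and camera angles, not measured. In the side view the packer hasn't moved.

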